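# Step a decade box up four clicks, then switch its output on

## Robot

A 6-joint arm with a two-finger parallel gripper is mounted at the origin on a cart in front of the work surface, level with it; the furniture and walls round the work are solid. World frame = base frame: x ahead of the robot, y to its left, z up, the work surface at z = 0. Lengths are in mm, angles in rad, forces in N, time in s.
With the tool pointing down it reaches from about 300 to 775 mm from the base axis. Payload 14.6 kg.
Tool frame: the origin (TCP) lies midway between the tips of the shut fingers; the grasp point (between the pads) lies 19 mm behind it; z points along the fingers, y is the line along which they close (so a half turn about z gives the same grasp; the last joint's range is limited). The gripper opens to 94 mm and grips with 3 to 60 N. Pads are 16 mm wide; open, the fingers measure 119 mm over their backs; the gripper's body (75 mm by 177 mm) begins 78 mm behind the grasp point.
Start: joints at [-1.391, 0.3, 1.521, -0, 1.321, -0.067], TCP at [134.36, -533.326, 205.446] pointing down, gripper open.
Joint ranges: [-3.03, 3.03], [-0.79, 2.21], [0.23, 2.52], [-1.04, 4.18], [0, 3.07], [-2.55, 2.55]. Speed limits (rad/s): [2.22, 2.22, 2.57, 3.14, 3.14, 3.14].

## Interface

Orientations are given as [roll, pitch, yaw] about the fixed x, y, z axes, in that order (R = Rz(yaw) Ry(pitch) Rx(roll)).
In Python, from cell import manip, camera gives the robot as it stands.
- The arm moves only by the tool move_arm, never from a script. Its arguments are lists of equal length, an entry for each row: "dp": the shift along the world's x, y, z in mm, a list of three; "rotation": the turn, a rotation vector about the world's x, y, z in rad, a list of three; "hand": the opening, from 0 (shut) to 1 (fully open). A call has 1 to 10 rows; each row shifts and turns the commanded pose from where the row before left it; what a row does not reach is not made up. A row lasts 1/8 s, in which the tool goes at most 62.5 mm and 10.7 degrees, less where a joint would pass 70% of its speed; a pose out of reach is approached as far as the arm can. A call with a gripper value outside its range is refused whole. The fingers move at their own pace and stop on an object; "newtons" is the grip in N (left out, the last holds). Time passes only in rows, so rows that do not move let the fingers close. It gives the time, the measured TCP pose, the force, the opening and the grip force at its end, in the units of the state.
- manip.read_state(): the state, without advancing time (a new reading comes with each control period).
- camera(name): name is "scene" or "top" or "wrist"; returns a dict with "image" (400x640x3 uint8, red, green, blue), "fx", "fy", "cx", "cy" (pixels), "k1" (the pictures are not rectified: a ray, as slopes to the right and down, at radius r is drawn at 1 + k1 r^2 times it, then the intrinsics apply), "R" (3x3) and "t" (3): a world point X has camera coordinates R X + t; the wrist camera has in their place "mount" (4x4, takes a point from camera to tool coordinates, whose origin is the TCP and whose axes are the flange's). Camera axes: x right, y down, z forward; pixel columns grow to the right and rows downward; lengths in mm; the calibration is good to about 2 mm. A picture is of the moment at which its call begins: read the wrist's pose just before it. There is no depth.
- manip.sign_off(): hands the job in; it is judged then, once.
The state is a dict: "clock": time; "joints": joint angles; "qd": joint speeds; "effort": joint torques, N m; "eef_pos": TCP position; "eef_rot": TCP orientation; "wrist_force": force on the tool from outside, world axes, zero at the start; "moment": the same for the moment, N m; "finger_gap": finger opening in mm; "finger_force": force on a finger pad.
Only numpy, scipy, OpenCV 4.12 (cv2) and the standard library are available. Lean on these libraries where they do the work, as an engineer would, in place of code of your own. Each camera call takes 0.05 s, during which the arm holds its last target. There are 200 camera calls.

## Task

With a fingertip, push the bar of the large dial on the resistance decade box round clockwise (seen from above) by exactly four clicks from where it stands now; do not go past the fourth click and do not pinch the knob. Only then flick the toggle switch over, away from its short mark to its long mark, to switch the output on. Leave the small dial as it is set and everything else where it stands, and push gently enough not to harm the switches.

Things in the scene. Friction and masses are not known exactly. Their poses are not given: they have to be found in the camera images.
- decade_box: resistance decade box, 130 (x) x 280 (y) x 58 (z) mm, dark with a grey top panel 58 mm above the bench; it cannot shift. Origin: centre of its underside; x points to its back, away from the robot (yaw within 0.35 rad), y to its left end. On the panel (mm): large dial at (-4, 80), small dial at (-4, -28), toggle at (-6, -108), two binding posts 21 mm tall at (48, -19) and (48, -38)
- large_dial (a joint): large dial, rad, grows clockwise seen from above. Click stops every 0.5236 rad (30 degrees) from 0 to 5.76, dead stops at both ends. Starts in one of the first four stops. A stop holds it by a spring (some newtons at the bar's end); past half-way to the next stop it snaps forward into it by itself, without coasting on; let go before half-way it springs back
- large_axis (a point): on the large dial's axis, at the height of the top of its bar (86.5 mm above the bench)
- large_pointer (a point): on top of the large dial's bar, 28 mm from the axis, at its pointer end. The knob: a skirt disc of 68 mm diameter, its top 6.5 mm above the panel, and on it an upright bar 12 mm thick and 22 mm high (64.5 to 86.5 mm above the bench) that reaches 32 mm from the axis to the pointer end (white line on top) and 27 mm to the tail. Both flanks pressed at once is a pinch
- small_dial (a joint): angle of the small dial, same stops and sense as the large one; to be left alone
- small_pointer (a point): on the top of the small dial's bar (80.5 mm above the bench), 14 mm from its axis; skirt of 43 mm diameter, bar 9 mm thick and 33 mm long
- toggle (a joint): toggle switch, rad: 0 leans to the front of the box (towards its short mark, off), 0.70 leans to the back (long mark, on). Its light spring action (0.4 N at the tip) throws it to the nearer end once past the middle, 0.35
- toggle_tip (a point): on the centre line of the steel toggle bat, 2 mm below its tip. The bat is 35 mm long and 10 mm thick at the tip, pivoted 63 mm above the bench; the tip stands about 95 mm above the bench and travels 23 mm along the box's x from off to on; the nut and collar round its foot reach 67 mm above the bench
- red_driver: red-handled screwdriver, 24x176x24 mm, lying along the front of the box; bystander; origin under its centre
- terminal_strip: ivory terminal strip, 19x95x18 mm, lying to the right of the box; bystander
- module_board: small green circuit board, 42x62x14 mm, lying to the left of the box; bystander
- standoff_0: brass standoff, 8x10x28 mm, standing upright on the box's panel, in front of the small dial towards the toggle; bystander
- long_nose: red-handled long-nose pliers, 45x173x12 mm, lying behind the box on the right; bystander
- caliper: steel calliper, 70x200x13 mm, lying behind the box; bystander
- solder_spool: spool of solder, 58x59x73 mm, standing behind on the left; bystander
- nippers: black-handled nippers, 50x147x12 mm, lying on the left; bystander

How it is judged (in metres and radians):
On the way, in this order (a step that is already met when the one before it is completed fails the run):
1. the large dial has gone four clicks clockwise and rests there, the toggle still off (distance of large_pointer from where it was at the start of the episode between 0.0461 and 0.0505 m and value of joint large_dial between 1.85 and 3.9 rad and value of joint toggle below 0.2 rad), for 0.3 s.
2. the toggle is thrown over to on (value of joint toggle above 0.6 rad), for 0.2 s.
At the end, for the whole second after the job is handed in: the large dial rests in the stop four clicks clockwise of its start (within 0.3 of a click), the toggle leans fully to its on side (over 0.6 rad), the small dial is where it was (pointer within 4 mm), and the robot is clear (distance of large_pointer from where it was at the start of the episode between 0.0461 and 0.0505 m and value of joint large_dial between 1.85 and 3.9 rad and value of joint toggle above 0.6 rad and velocity of joint large_dial between -0.05 and 0.05 rad/s and distance of small_pointer from where it was at the start of the episode below 0.004 m); the robot touches nothing.
It fails at once if the large dial is turned past its fourth click (over half a click too far) (distance of large_pointer from where it was at the start of the episode above 0.052 m).
It fails at once if the output is switched on before the dial stands at its fourth click (value of joint toggle above 0.35 rad and distance of large_pointer from where it was at the start of the episode below 0.0461 m).
It fails at once if the large dial's bar is pinched: both its halves pressed by the fingers at once (over 1.5 N each) (contact force between the fingers and large_dial_c1 above 1.5 N and contact force between the fingers and large_dial_c2 above 1.5 N).
It fails at once if the fingers press the box or its controls with more than 40 N (contact force between the fingers and decade_box above 40 N).
It fails at once if the small dial is turned (pointer over 5 mm from its start) or a bystander is moved or lifted more than 15 mm (distance of small_pointer from where it was at the start of the episode above 0.005 m or distance of any of red_driver, terminal_strip, module_board, standoff_0, long_nose, caliper, solder_spool, nippers from where it was at the start of the episode above 0.015 m).
It also fails if it takes over 58 s, if anything falls off the work surface, if the arm or the gripper's body presses on something with over 40 N, if the wrist force passes 120 N, or if a joint passes its speed limit or range.

## Working session

There is one attempt and no reset: what is moved stays moved. The work goes in short steps, Python scripts to look and compute and a tool call to move; the robot and the scene stay as the last step left them, time stands still between calls to the robot, and variables do not carry over. Pictures are saved under pics/ and viewed, at most 10 in all, crops included, and the job is handed in when it is done.

Besides the shell and the picture viewer there is one more tool, called by a JSON object that holds its "fn" and its "kwargs", one argument or row to a line. move_arm: Moves the arm, as the interface text tells. Its arguments: {"type":"object","properties":{"dp":{"type":"array","items":{"type":"array","items":{"type":"number"}}},"rotation":{"type":"array","items":{"type":"array","items":{"type":"number"}}},"hand":{"type":"array","items":{"type":"number"}},"newtons":{"type":"number"}},"required":["dp","rotation","hand"]}

```bash
ls; mkdir -p pics
cat > h.py <<'E'
import numpy as np,cv2,pickle
from cell import manip,camera
def cam(n,save=None):
    c=camera(n)
    if save: cv2.imwrite('pics/'+save,cv2.cvtColor(c['image'],cv2.COLOR_RGB2BGR)); pickle.dump(c,open('pics/'+save+'.pkl','wb'))
    return c
def ray(c,u,v):
    x=(u-c['cx'])/c['fx'];y=(v-c['cy'])/c['fy'];a,b=x,y
    for _ in range(20):
        k=1+c['k1']*(a*a+b*b);a,b=x/k,y/k
    R=np.array(c['R']);t=np.array(c['t']).ravel()
    return -R.T@t,R.T@np.array([a,b,1.])
def onz(c,u,v,z):
    o,d=ray(c,u,v);return o+d*(z-o[2])/d[2]
def proj(c,X):
    p=np.array(c['R'])@np.array(X)+np.array(c['t']).ravel();a,b=p[:2]/p[2];k=1+c['k1']*(a*a+b*b)
    return np.array([c['fx']*a*k+c['cx'],c['fy']*b*k+c['cy']])
E
python3 - <<'E'
from h import *
for n in('top','scene'):
    c=cam(n,n+'0.png');R=np.array(c['R']);print(n,c['fx'],c['k1'],-R.T@np.array(c['t']).ravel(),R.round(2).tolist())
print(manip.read_state())
E
```

```text
pics
top 520.7693924431721 -0.07327323063477839 [ 395.88252186   51.48090924 1474.62385706] [[0.02, -1.0, 0.02], [-0.99, -0.03, -0.14], [0.15, -0.02, -0.99]]
scene 515.0648108297931 -0.11877820595680398 [ -85.94682611 -910.59184187  628.90235006] [[0.82, -0.57, 0.01], [-0.24, -0.35, -0.9], [0.52, 0.74, -0.43]]
{'clock': 0.1, 'joints': array([-1.39059662e+00,  3.00395214e-01,  1.52152553e+00, -1.27552167e-05,
        1.32070748e+00, -6.66180635e-02]), 'qd': array([-0.00035689, -0.00050059, -0.0017692 , -0.00073162,  0.00078049,
       -0.00259632]), 'effort': array([ 2.07004960e-03, -5.32642722e+01, -3.53283191e+01,  7.09267915e-02,
        2.35034258e-02, -7.09016649e-05]), 'eef_pos': array([ 134.31669065, -533.09866161,  204.95145872]), 'eef_rot': array([-3.14055856e+00, -5.66088548e-05,  2.46820906e-01]), 'wrist_force': array([ 0.18565476, -0.44802429, -0.14650101]), 'moment': array([0.02403792, 0.04509096, 0.030921  ]), 'finger_force': 0.0, 'finger_gap': 93.84603421706898}
```

View pics/top0.png

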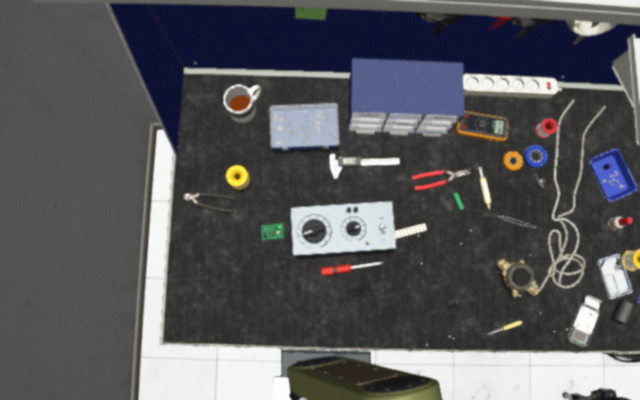

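View pics/scene0.png

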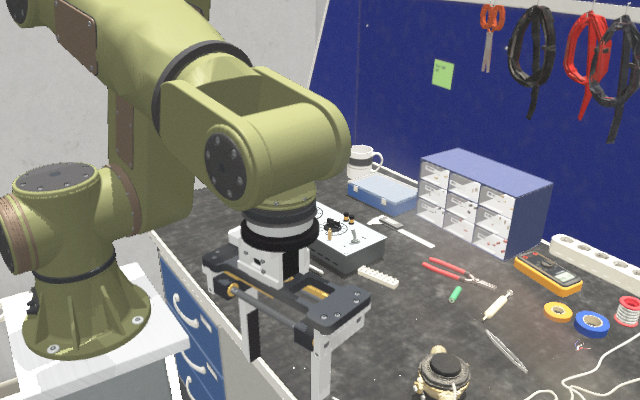

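The top view shows the box with panel corners near (291,208), (394,202), (396,247) and (294,255). The large dial is at about (315,231), the small dial at (353,228) and the toggle at (382,229). In the scene view the arm partly hides the box.

Run:
```python
from h import *
c=pickle.load(open('pics/top0.png.pkl','rb'));im=c['image']
m=((im.min(2)>120)).astype(np.uint8)*255
sub=np.zeros_like(m);sub[195:265,280:410]=m[195:265,280:410]
sub=cv2.morphologyEx(sub,cv2.MORPH_OPEN,np.ones((9,9)))
k=max(cv2.findContours(sub,0,2)[0],key=cv2.contourArea)
k=cv2.convexHull(k)
P=np.array([onz(c,u,v,58)[:2] for u,v in k[:,0]],np.float32)
r=cv2.minAreaRect(P);print(r);print(cv2.boxPoints(r))
crop=im[195:265,282:402];cv2.imwrite('pics/crop0.png',cv2.cvtColor(cv2.resize(crop,None,fx=6.5,fy=6.5,interpolation=cv2.INTER_CUBIC),cv2.COLOR_RGB2BGR))
```

```text
((561.977294921875, -27.084976196289062), (133.62298583984375, 289.4852294921875), 5.300025939941406)
[[ 482.08145   110.86737 ]
 [ 508.82144  -177.38022 ]
 [ 641.87317  -165.03732 ]
 [ 615.1332    123.210266]]
```

View pics/crop0.png

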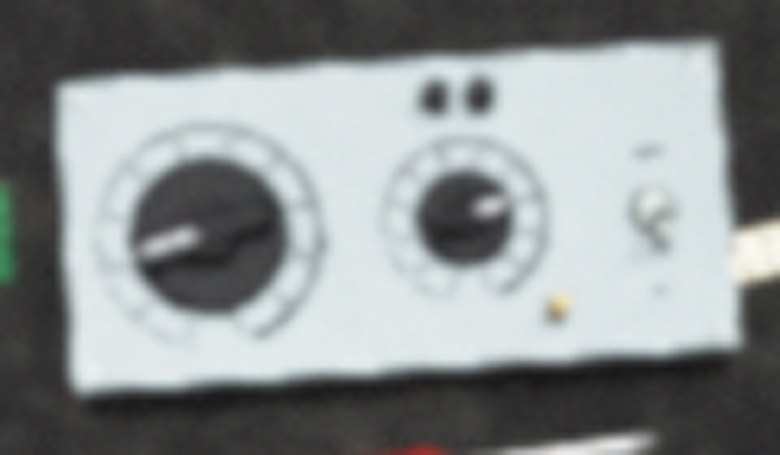

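The crop shows the large pointer at the left, slightly towards the front, about stop 2. The toggle leans to the front and the standoff sits in front of the small dial. I'll move over the box for a close look.

{"fn": "move_arm", "kwargs": {
  "dp": [
    [30, 45, 10],
    [30, 45, 10],
    [30, 45, 10],
    [30, 45, 10],
    [30, 45, 10],
    [30, 45, 10],
    [30, 45, 10],
    [30, 45, 10],
    [30, 45, 0],
    [30, 45, 0]
  ],
  "rotation": [
    [0, 0, 0],
    [0, 0, 0],
    [0, 0, 0],
    [0, 0, 0],
    [0, 0, 0],
    [0, 0, 0],
    [0, 0, 0],
    [0, 0, 0],
    [0, 0, 0],
    [0, 0, 0]
  ],
  "hand": [0, 0, 0, 0, 0, 0, 0, 0, 0, 0],
  "newtons": 20
}}

```text
clock: 1.35
eef_pos: [435.0, -81.6, 285.5]
eef_rot: [3.141, -0.0, 0.247]
wrist_force: [-0.0, 0.3, 0.5]
finger_gap: 0.7
finger_force: 0.0
```

Run:
```python
from h import *
s=manip.read_state();print(s['clock'],s['eef_pos'],s['eef_rot'],s['finger_gap'])
c=cam('wrist','w1.png');print(np.array(c['mount']).round(3),c['fx'],c['k1'])
```

```text
1.35 [435.01946517 -81.61676403 285.46852152] [ 3.14146735e+00 -1.40540118e-04  2.46840149e-01] 0.7384882572482828
[[ 0.00000e+00 -9.74000e-01 -2.28000e-01  6.61070e+01]
 [ 1.00000e+00  0.00000e+00 -0.00000e+00  1.05000e-01]
 [ 0.00000e+00 -2.28000e-01  9.74000e-01 -1.79239e+02]
 [ 0.00000e+00  0.00000e+00  0.00000e+00  1.00000e+00]] 328.23447765665594 -0.01705179485169519
```

View pics/w1.png

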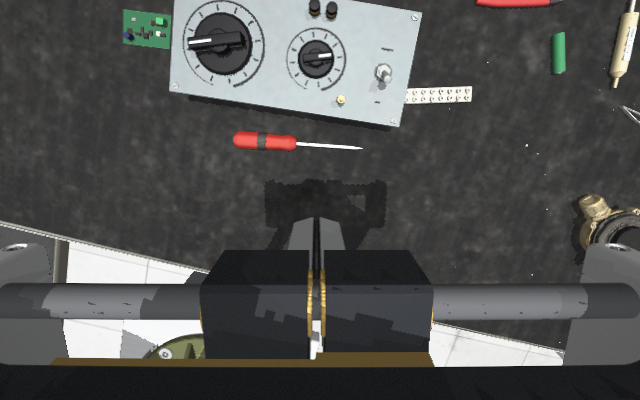

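The wrist view shows the large dial at (220,43) with its white pointer line from (189,44) to about (215,40). The small dial is at (316,59), the toggle at (384,72), the standoff at (341,99), and the panel corners at (420,14), (400,127) and (170,92).

```bash
cat >> h.py <<'E'
from scipy.spatial.transform import Rotation as Ro
def wr(c,pos,rot):
    T=np.eye(4);T[:3,:3]=Ro.from_euler('xyz',rot).as_matrix();T[:3,3]=pos
    M=np.linalg.inv(T@np.array(c['mount']));c['R']=M[:3,:3];c['t']=M[:3,3];return c
def meas(c,axis):
    im=c['image'].astype(int);R,t=c['R'],c['t']
    u0,v0=proj(c,[*axis,75]);u0,v0
    f=c['fx']*34/abs((R@np.array([*axis,64.5])+t)[2])
    yy,xx=np.mgrid[:400,:640]
    d=((im.max(2)<95)&(np.hypot(xx-u0,yy-v0)<1.35*f)).astype(np.uint8)
    d=cv2.morphologyEx(d,cv2.MORPH_OPEN,np.ones((5,5)))
    k=max(cv2.findContours(d,0,2)[0],key=cv2.contourArea)
    (a,b),r=cv2.minEnclosingCircle(k);e=cv2.fitEllipse(cv2.convexHull(k))
    print('skirt',onz(c,a,b,64.5)[:2].round(1),r/f*34,'ell',onz(c,*e[0],64.5)[:2].round(1),e[1])
    w=((im.min(2)>150)&(np.hypot(xx-a,yy-b)<0.97*f)).astype(np.uint8)
    k=max(cv2.findContours(w,0,2)[0],key=cv2.contourArea)
    ra=cv2.minAreaRect(k);p=np.array([onz(c,*q,86.5)[:2] for q in cv2.boxPoints(ra)])
    cen=p.mean(0);L=[p[1]-p[0],p[2]-p[1]];l=max(L,key=np.linalg.norm);l=l*np.sign(l@(cen-onz(c,*e[0],64.5)[:2]))
    print('line',cen.round(1),'size',[np.linalg.norm(q).round(1) for q in L],'dir',np.degrees(np.arctan2(l[1],l[0])).round(1),'tip',(cen+l/2).round(1))
    dc=cen-np.array(onz(c,*e[0],64.5)[:2]);print('dir by centre',np.degrees(np.arctan2(dc[1],dc[0])).round(1))
E
python3 - <<'E'
from h import *
c=pickle.load(open('pics/w1.png.pkl','rb'));s=manip.read_state();wr(c,s['eef_pos'],s['eef_rot'])
meas(c,(551,52))
for q in((420,14),(400,127),(170,92)):print('corner',onz(c,*q,58)[:2].round(1))
print('small',onz(c,316,59,80)[:2],'standoff',onz(c,341,99,86)[:2],'bat',onz(c,382,67,95)[:2])
yaw=.0924
for n,p in(('toggle',(-6,-108)),('large',(-4,80)),('small',(-4,-28))):
  x=np.array([562,-27])+[np.cos(yaw)*p[0]-np.sin(yaw)*p[1],np.sin(yaw)*p[0]+np.cos(yaw)*p[1]];print(n,x)
E
```

```text
skirt [551.3  63.7] 36.30516071372055 ell [552.4  62.7] (60.42644500732422, 62.86044692993164)
line [547.1  78. ] size [np.float64(20.0), np.float64(3.0)] dir 110.5 tip [543.6  87.4]
dir by centre 109.0
corner [ 639.6 -147.5]
corner [ 513.5 -163.3]
corner [485.2 114.7]
small [560.20407479 -45.97727202] standoff [525.55824429 -83.48880484] bat [ 567.5343848  -116.59294905]
toggle [ 565.99060112 -135.09290033]
large [550.63557741  52.28965821]
small [560.60058346 -55.24963068]
```

{"fn": "move_arm", "kwargs": {
  "dp": [
    [8.6, 15.3, -13.5],
    [8.6, 15.3, -13.5],
    [8.6, 15.3, -13.5],
    [8.6, 15.3, -13.5],
    [8.6, 15.3, -13.5],
    [8.6, 15.3, -13.5],
    [8.6, 15.3, -13.5],
    [8.6, 15.3, -13.5],
    [8.6, 15.3, -13.5],
    [8.4, 15.6, -14]
  ],
  "rotation": [
    [0, 0, 0.1687],
    [0, 0, 0.1687],
    [0, 0, 0.1687],
    [0, 0, 0.1687],
    [0, 0, 0.1687],
    [0, 0, 0.1687],
    [0, 0, 0.1687],
    [0, 0, 0.1687],
    [0, 0, 0.1687],
    [0, 0, 0.1687]
  ],
  "hand": [0, 0, 0, 0, 0, 0, 0, 0, 0, 0]
}}

```text
clock: 2.65
eef_pos: [520.3, 70.4, 149.2]
eef_rot: [-3.141, -0.0, 1.939]
wrist_force: [0.3, -0.1, 0.0]
finger_gap: 0.7
finger_force: 0.0
```

Run:
```python
from h import *
s=manip.read_state();print(s['clock'],s['eef_pos'],s['eef_rot'],s['finger_gap'],s['joints'].round(2))
c=cam('wrist','w2.png');wr(c,s['eef_pos'],s['eef_rot']);meas(c,(552,62.3))
print(proj(c,[552.2,62.2,86.5]))
```

```text
2.65 [520.25651272  70.40902492 149.22376208] [-3.14104838e+00 -1.89708430e-04  1.93931147e+00] 0.7255550150732353 [ 0.06  0.3   1.66  0.    1.18 -0.3 ]
skirt [558.3  54.2] 41.160956428265 ell [557.3  52.7] (85.18428802490234, 98.63983917236328)
line [541.3  50.3] size [np.float64(17.2), np.float64(30.8)] dir 113.9 tip [535.1  64.3]
dir by centre -171.3
[350.24111197 227.67262539]
```

View pics/w2.png

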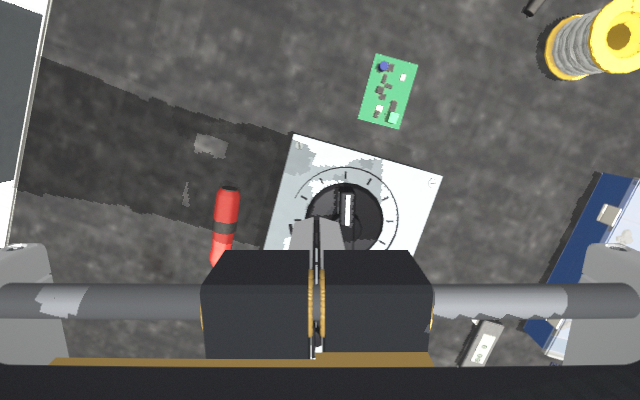

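The large white line runs from (348,192) to (349,226). The shut fingertips reach row 218 and span about columns 303–332.

Run:
```python
from h import *
c=pickle.load(open('pics/w2.png.pkl','rb'));p=[520.26,70.41,149.22];r=[-3.14105,-.0002,1.9393];wr(c,p,r)
a=onz(c,348,192,86.5)[:2];b=onz(c,349.2,226,86.5)[:2];print(a,b,a-b,np.degrees(np.arctan2(*(a-b)[::-1])))
u=(a-b)/np.linalg.norm(a-b);print('axis if tip at 30ish', a-30*u)
R=Ro.from_euler('xyz',r).as_matrix()
for q in((0,0,0),(8,12.5,0),(8,-12.5,0),(8,8,0),(8,-8,0)):print(q,proj(c,np.array(p)+R@np.array(q,float)))
```

```text
[539.71217724  87.92328042] [550.92286263  63.17762905] [-11.2106854   24.74565137] 114.37226562382887
axis if tip at 30ish [552.09208402  60.59677483]
(0, 0, 0) [315.7518527 232.5271954]
(8, 12.5, 0) [337.58788879 219.30651463]
(8, -12.5, 0) [293.9048025  219.33134644]
(8, 8, 0) [329.72712417 219.31218004]
(8, -8, 0) [301.76870222 219.32807349]
```

{"fn": "move_arm", "kwargs": {
  "dp": [
    [0.3, 0, -30],
    [0, 0, -30],
    [0, 0, -16],
    [0, 0, 0],
    [4.7, 1.8, 0],
    [4.7, 1.8, 0],
    [0, 0, 0]
  ],
  "rotation": [
    [0, 0, 0],
    [0, 0, 0],
    [0, 0, 0],
    [0, 0, 0],
    [0, 0, 0],
    [0, 0, 0],
    [0, 0, 0]
  ],
  "hand": [0, 0, 0, 0, 0, 0, 0]
}}

```text
clock: 3.58
eef_pos: [530.6, 73.8, 74.8]
eef_rot: [3.14, 0.0, 1.934]
wrist_force: [-0.5, 0.5, 0.5]
finger_gap: 0.6
finger_force: 0.0
```

{"fn": "move_arm", "kwargs": {
  "dp": [
    [0.9, 0.35, 0],
    [0, 0, 0]
  ],
  "rotation": [
    [0, 0, 0],
    [0, 0, 0]
  ],
  "hand": [0, 0]
}}

```text
clock: 3.82
eef_pos: [531.1, 73.9, 74.3]
eef_rot: [3.141, 0.0, 1.934]
wrist_force: [-0.3, 0.2, 0.1]
finger_gap: 0.1
finger_force: 0.0
```

{"fn": "move_arm", "kwargs": {
  "dp": [
    [0.9, 0.35, 0],
    [0, 0, 0]
  ],
  "rotation": [
    [0, 0, 0],
    [0, 0, 0]
  ],
  "hand": [0, 0]
}}

```text
clock: 4.08
eef_pos: [531.7, 74.3, 74.0]
eef_rot: [-3.142, 0.0, 1.934]
wrist_force: [-0.6, -0.7, 0.9]
finger_gap: 0.4
finger_force: 0.2
```

{"fn": "move_arm", "kwargs": {
  "dp": [
    [0.9, 0.35, 0],
    [0, 0, 0]
  ],
  "rotation": [
    [0, 0, 0],
    [0, 0, 0]
  ],
  "hand": [0, 0]
}}

```text
clock: 4.32
eef_pos: [532.3, 74.6, 73.8]
eef_rot: [-3.141, -0.0, 1.934]
wrist_force: [-3.3, -0.4, 1.2]
finger_gap: 0.2
finger_force: 1.3
```

Contact was felt at the expected 14 mm offset. Next I compute the arc moves.

```bash
cat > arc.py <<'E'
import numpy as np,sys
a0,n,st=map(float,sys.argv[1:4])  # start angle of bar deg, rows, step deg
A=np.array([552.1,61.8])
P=lambda b:(lambda r:A+19*np.array([np.cos(r),np.sin(r)])+14*np.array([-np.sin(r),np.cos(r)]))(np.radians(b))
p=[P(a0-st*i) for i in range(int(n)+1)]
print(p[0],p[-1],[[*np.diff(p,axis=0)[i].round(1).tolist(),0] for i in range(int(n))],-np.radians(st).round(4))
E
python3 arc.py 110.8 10 7.8
```

```text
[532.26540824  74.59019038] [560.48685052  83.86038844] [[1.9, 2.6, 0], [2.3, 2.3, 0], [2.5, 2.0, 0], [2.8, 1.6, 0], [3.0, 1.2, 0], [3.1, 0.8, 0], [3.2, 0.4, 0], [3.2, -0.1, 0], [3.2, -0.5, 0], [3.1, -0.9, 0]] -0.1361
```

{"fn": "move_arm", "kwargs": {
  "dp": [
    [1.9, 2.6, 0],
    [2.3, 2.3, 0],
    [2.5, 2.0, 0],
    [2.8, 1.6, 0],
    [3.0, 1.2, 0],
    [3.1, 0.8, 0],
    [3.2, 0.4, 0],
    [3.2, -0.1, 0],
    [3.2, -0.5, 0],
    [3.1, -0.9, 0]
  ],
  "rotation": [
    [0, 0, -0.1361],
    [0, 0, -0.1361],
    [0, 0, -0.1361],
    [0, 0, -0.1361],
    [0, 0, -0.1361],
    [0, 0, -0.1361],
    [0, 0, -0.1361],
    [0, 0, -0.1361],
    [0, 0, -0.1361],
    [0, 0, -0.1361]
  ],
  "hand": [0, 0, 0, 0, 0, 0, 0, 0, 0, 0]
}}

```text
clock: 5.58
eef_pos: [561.0, 84.2, 73.9]
eef_rot: [-3.142, -0.0, 0.569]
wrist_force: [0.4, 0.7, 0.7]
finger_gap: 0.4
finger_force: 0.0
```

Run:
```python
from h import *
s=manip.read_state();print(s['clock'],s['eef_pos'],s['eef_rot'],s['wrist_force'])
c=cam('wrist','w3.png');wr(c,s['eef_pos'],s['eef_rot'])
im=c['image'][130:290,240:420];cv2.imwrite('pics/w3c.png',cv2.cvtColor(cv2.resize(im,None,fx=3,fy=3),cv2.COLOR_RGB2BGR))
```

```text
5.575 [561.00751188  84.2337073   73.92177799] [-3.14153675e+00 -2.82208082e-04  5.68524585e-01] [0.42905881 0.68653531 0.73566832]
```

View pics/w3c.png

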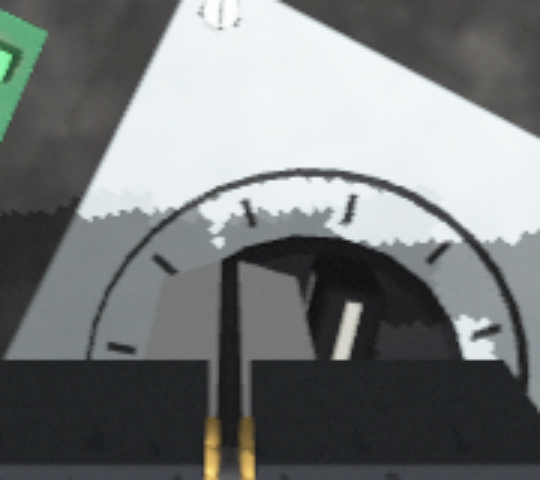

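The bar has snapped ahead of the finger. Its white line runs from (358,231) to (353,250) in the full picture.

```bash
python3 - <<'E'
from h import *
c=pickle.load(open('pics/w3.png.pkl','rb'));wr(c,[561.01,84.23,73.92],[-3.1415,-.0003,.5685])
a=onz(c,358.3,231,86.5)[:2];b=onz(c,353.3,250,86.5)[:2];u=a-b
print(a,b,np.degrees(np.arctan2(u[1],u[0])));v=a-[552.1,61.8];print(np.hypot(*v),np.degrees(np.arctan2(v[1],v[0])))
E
python3 arc.py 32.8 5 7
```

```text
[578.17406244  68.12974784] [567.67750266  64.26677794] 20.204749224344788
26.831370446378916 13.645180642127247
[560.48685052  83.86038844] [571.62342474  75.06031246] [[2.6, -1.2, 0], [2.5, -1.5, 0], [2.3, -1.8, 0], [2.0, -2.0, 0], [1.8, -2.3, 0]] -0.1222
```

{"fn": "move_arm", "kwargs": {
  "dp": [
    [2.6, -1.2, 0],
    [2.5, -1.5, 0],
    [2.3, -1.8, 0],
    [2.0, -2.0, 0],
    [0, 0, 0]
  ],
  "rotation": [
    [0, 0, -0.1222],
    [0, 0, -0.1222],
    [0, 0, -0.1222],
    [0, 0, -0.1222],
    [0, 0, 0]
  ],
  "hand": [0, 0, 0, 0, 0]
}}

```text
clock: 6.25
eef_pos: [570.4, 77.6, 73.9]
eef_rot: [-3.142, -0.0, 0.086]
wrist_force: [-1.0, 0.1, -0.2]
finger_gap: 0.8
finger_force: 0.0
```

{"fn": "move_arm", "kwargs": {
  "dp": [
    [1.8, -2.3, 0],
    [0, 0, 0]
  ],
  "rotation": [
    [0, 0, -0.1222],
    [0, 0, 0]
  ],
  "hand": [0, 0]
}}

```text
clock: 6.5
eef_pos: [572.1, 75.1, 73.9]
eef_rot: [3.141, -0.0, -0.035]
wrist_force: [0.6, -1.7, 0.6]
finger_gap: 0.3
finger_force: 0.0
```

Run:
```python
from h import *
s=manip.read_state();print(s['clock'],s['eef_pos'],s['eef_rot'],s['wrist_force'])
c=cam('wrist','w4.png');wr(c,s['eef_pos'],s['eef_rot'])
im=c['image'][130:290,240:420];cv2.imwrite('pics/w4c.png',cv2.cvtColor(cv2.resize(im,None,fx=3,fy=3),cv2.COLOR_RGB2BGR))
```

```text
6.5 [572.0622767   75.09662513  73.93941721] [ 3.14149341e+00 -8.23292752e-05 -3.45817461e-02] [ 0.55669598 -1.69925774  0.56502291]
```

View pics/w4c.png

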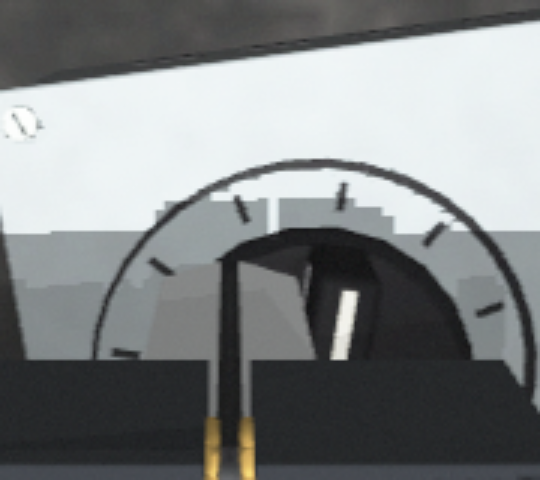

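The pointer has snapped one more click, to about −10°, which is the fourth stop, and there is no contact force. I back off, lift, and go over to the toggle.

{"fn": "move_arm", "kwargs": {
  "dp": [
    [0, 4, 0],
    [0, 4, 0],
    [0, 0, 40],
    [0, 0, 40],
    [-15, -43, 0],
    [-15, -43, 0],
    [-15, -43, 0],
    [-15, -43, 0],
    [-12, -36, 0],
    [0, 0, 0]
  ],
  "rotation": [
    [0, 0, 0],
    [0, 0, 0],
    [0, 0, 0],
    [0, 0, 0],
    [0, 0, 0.03],
    [0, 0, 0.03],
    [0, 0, 0.03],
    [0, 0, 0.03],
    [0, 0, 0.015],
    [0, 0, 0]
  ],
  "hand": [0, 0, 0, 0, 0, 0, 0, 0, 0, 0]
}}

```text
clock: 7.8
eef_pos: [499.6, -126.2, 154.1]
eef_rot: [3.141, -0.0, 0.095]
wrist_force: [0.1, 0.3, 0.0]
finger_gap: 0.2
finger_force: 0.0
```

Run:
```python
from h import *
s=manip.read_state();print(s['clock'],s['eef_pos'],s['eef_rot'])
c=cam('wrist','w5.png');wr(c,s['eef_pos'],s['eef_rot']);pickle.dump(c,open('pics/w5.pkl','wb'))
im=c['image'][0:260,40:560];cv2.imwrite('pics/w5c.png',cv2.cvtColor(cv2.resize(im,None,fx=1.5,fy=1.5),cv2.COLOR_RGB2BGR))
ct=camera('top');m=lambda p:p
print('exp tip px',proj(c,[557.5,-127,95]),'foot',proj(c,[569,-125.8,63]),'axis',proj(c,[552.1,60.5,86.5]))
```

```text
7.8 [ 499.56817309 -126.2442413   154.05778154] [ 3.14143630e+00 -1.13541279e-04  9.52425930e-02]
exp tip px [324.77268854 127.93145858] foot [323.70591452 111.79149599] axis [ 70.6876731  110.95615119]
```

View pics/w5c.png

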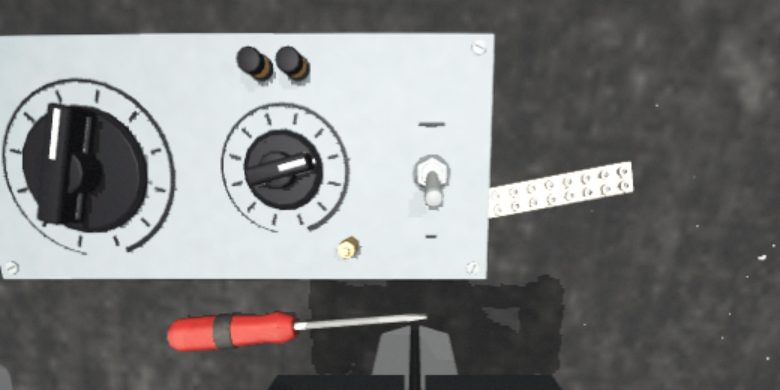

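The toggle tip is at about (435,197) in the crop, its foot at (432,172), and the standoff at (347,248). I check the dial's angle in numbers.

Run:
```python
from h import *
c=pickle.load(open('pics/w5.pkl','rb'))
f=lambda u,v,z:onz(c,40+u/1.5,v/1.5,z)[:2]
a=f(55,108,86.5);b=f(53,158,86.5);print('line',a,b,np.degrees(np.arctan2(*(a-b)[::-1])))
a=f(57,105,86.5);b=f(48,222,86.5);print('bar edge',a,b,np.degrees(np.arctan2(*(a-b)[::-1])))
print('tip',f(435,197,95),'nut',f(432,172,67),'standoff',f(347,242,86))
im=c['image'][50:170,30:150].astype(int)
w=((im.min(2)>190)).astype(np.uint8);w[:,:20]*=0
for k in cv2.findContours(w[:,:],0,2)[0]:
    if 20<cv2.contourArea(k)<400:
        r=cv2.minAreaRect(k);p=np.array([onz(c,q[0]+30,q[1]+50,86.5)[:2] for q in cv2.boxPoints(r)]);e=[p[1]-p[0],p[2]-p[1]];l=max(e,key=np.linalg.norm);print(r,p.mean(0),np.linalg.norm(l),np.degrees(np.arctan2(l[1],l[0])))
big=cv2.resize(c['image'][50:170,40:160],None,fx=4,fy=4);t=camera('top');cv2.imwrite('pics/two.png',cv2.cvtColor(np.hstack([big,cv2.resize(t['image'][200:260,285:345],(480,480),interpolation=cv2.INTER_CUBIC)])[:, :800],cv2.COLOR_RGB2BGR))
```

```text
line [580.03181596  54.28745939] [556.46897307  56.75856284] -5.986889461220224
bar edge [581.49351482  53.23205265] [524.67327324  61.42801612] -8.207943767915394
tip [ 555.47766989 -130.96152221] nut [ 567.07043557 -129.3142158 ] standoff [528.63221799 -89.48479783]
((45.946720123291016, 38.58606719970703), (4.16464376449585, 33.226619720458984), 5.194429397583008) [568.30426362  55.5652981 ] 23.792290201098705 -9.01381677220379
```

View pics/two.png

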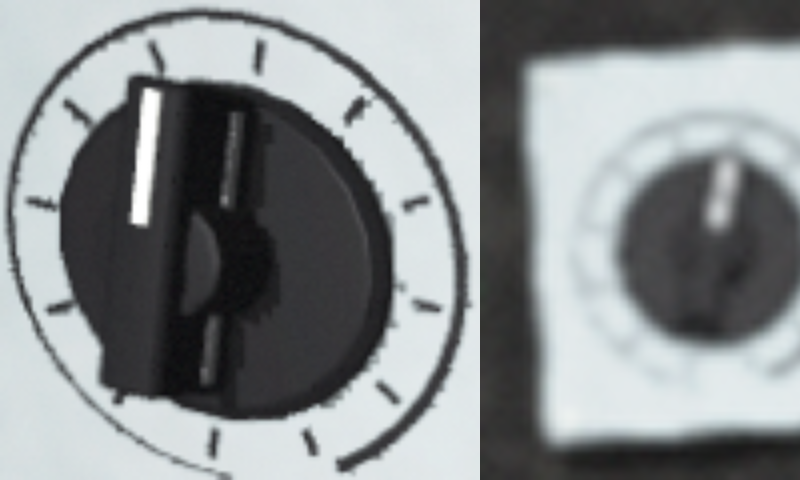

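The dial reads −9.0°, exactly the fourth stop. Next I push the toggle from the front.

{"fn": "move_arm", "kwargs": {
  "dp": [
    [12, -2, 0],
    [12, -2, 0],
    [0, 0, -35],
    [0, 0, -35],
    [0, 0, 0],
    [10, 1, 0],
    [5, 0.5, 0],
    [4, 0.4, 0],
    [4, 0.4, 0],
    [0, 0, 0]
  ],
  "rotation": [
    [0, 0, 0],
    [0, 0, 0],
    [0, 0, 0],
    [0, 0, 0],
    [0, 0, 0],
    [0, 0, 0],
    [0, 0, 0],
    [0, 0, 0],
    [0, 0, 0],
    [0, 0, 0]
  ],
  "hand": [0, 0, 0, 0, 0, 0, 0, 0, 0, 0]
}}

```text
clock: 9.2
eef_pos: [547.3, -126.5, 84.1]
eef_rot: [3.141, -0.0, 0.097]
wrist_force: [-0.2, 0.3, 0.4]
finger_gap: 0.4
finger_force: 0.1
```

{"fn": "move_arm", "kwargs": {
  "dp": [
    [3, 0.3, 0],
    [3, 0.3, 0],
    [3, 0.3, 0],
    [2, 0.2, 0],
    [0, 0, 0],
    [0, 0, 0]
  ],
  "rotation": [
    [0, 0, 0],
    [0, 0, 0],
    [0, 0, 0],
    [0, 0, 0],
    [0, 0, 0],
    [0, 0, 0]
  ],
  "hand": [0, 0, 0, 0, 0, 0]
}}

```text
clock: 9.95
eef_pos: [558.0, -125.4, 83.9]
eef_rot: [-3.142, 0.0, 0.097]
wrist_force: [1.1, 0.3, -0.9]
finger_gap: 0.3
finger_force: 0.0
```

{"fn": "move_arm", "kwargs": {
  "dp": [
    [-10, -1, 0],
    [-15, -1.5, 0],
    [-20, -2, 0],
    [0, 0, 35],
    [0, 0, 35],
    [0, 0, 0]
  ],
  "rotation": [
    [0, 0, 0],
    [0, 0, 0],
    [0, 0, 0],
    [0, 0, 0],
    [0, 0, 0],
    [0, 0, 0]
  ],
  "hand": [0, 0, 0, 0, 0, 0]
}}

```text
clock: 10.7
eef_pos: [513.6, -130.3, 156.4]
eef_rot: [3.14, -0.004, 0.097]
wrist_force: [0.1, -0.4, -0.2]
finger_gap: 0.4
finger_force: 0.0
```

Run:
```python
from h import *
s=manip.read_state();print(s['clock'],s['eef_pos'])
c=cam('wrist','w6.png');im=c['image'][0:260,40:560];cv2.imwrite('pics/w6c.png',cv2.cvtColor(cv2.resize(im,None,fx=1.5,fy=1.5),cv2.COLOR_RGB2BGR))
```

```text
10.7 [ 513.56270784 -130.27521528  156.41700476]
```

View pics/w6c.png

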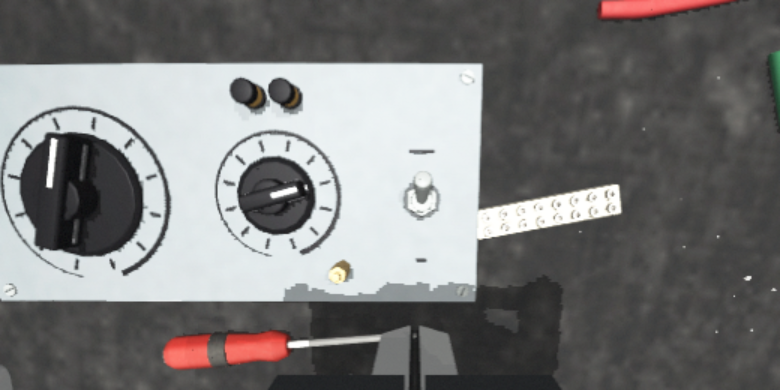

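The toggle now leans to the long mark, with its tip at (422,180) and its foot at (421,203). The dials and the standoff are unchanged, and the arm is clear.

```bash
python3 -c "
from cell import manip
print(manip.sign_off())"
```

```text
the job is handed in; nothing more can be done
None
```

The large dial was pushed four clicks clockwise and the toggle then thrown over to its long mark; the last picture shows the small dial and standoff unchanged and the arm clear, and the job is handed in at about 11 s (no verdict was returned).

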